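# Slide the top slide tray off its stack into the imager

## Task

Slide the top slide tray off the stack, flat and without lifting it, across into the guide channel of the slide imager's shelf until it presses on the sprung stop with about 8 N (never more than 15 N), and leave it there touching the stop. Then swing the steel clip across over the tray and let go. Do not shift the two trays below, and leave the other things where they are.

Things in the scene. Friction and masses are not known exactly. Their poses are not given: they have to be found in the camera images.
- loader: Loading shelf of the slide imager, fixed, white base 260 x 100 mm. Origin on the bench under the middle of the stack place; +x = loading direction, from stack to imager, +y left of it, z up. The stack stands at x = 0 on a face 20 mm above the bench, open all round (the deck begins at x = 55 mm). The imager's housing, 88 mm high, 190 mm wide, starts at x = 220 mm.
- channel (a point): Middle of the channel's mouth, on the aluminium deck, at loader (55, 0, 35) mm: 1 mm lower than the top tray's underside. The deck is level and runs on to x = 205 mm. Two rails 6 mm high make a channel 68 mm wide centred on loader y = 0, its mouth flared from x = 55 to 80 mm.
- tray_top: Top one of three stacked trays: flat grey plastic slide tray, 90 mm (its x) x 64 mm (its y) x 8 mm thick, 0.1 to 0.25 kg, two glass slides flush in its face. Origin: centre of its underside, 36 mm above the bench. Its x lies along the loader's x within a few degrees; it may lie a few mm askew on the others.
- tray_middle: The second tray, alike, under the top one, underside 28 mm above the bench; loose, must stay put.
- tray_bottom: The lowest tray, alike, underside 20 mm above the bench; loose, must stay put.
- stop: Fixed end stop in the channel: dark steel block 20 x 60 x 18 mm with a small black knob on top. Origin: lower edge of its face towards the tray, at loader x = 184 mm; axes as the loader's. Out of this face stands a sprung plunger with a black rubber pad 40 mm wide, 10 mm high. Its setting differs each time and is not measured: pad face at loader x = 148 to 172 mm. It yields 1 mm per 3 N, up to 8 mm.
- clip (a joint): Flat steel bar swinging level about an upright pivot at loader (95, -55) mm, 46.5 to 49.5 mm above the bench, just clear of a tray on the deck. Rad: 0 = open, pointing to loader +x; grows anticlockwise seen from above; 1.57 = straight across the channel, over the tray (where it belongs); travel ends at 1.65. Stays where left; about 1 N at the pin turns it.
- clip_pin (a point): Middle of the clip's upright black finger pin, 10 mm thick, 50 mm from the pivot; the pin stands from 49.5 to 73.5 mm above the bench, this point at 64.5 mm.
- dropper: Amber dropper bottle, 32 mm across, 62 mm high, beside the deck on its left; origin centre of underside. Leave alone.
- dish: Clear culture dish, 90 mm across, 16 mm high, left of the stack; origin centre of underside. Leave alone.
- jar: Specimen jar, 44 mm across, 58 mm high, right of the stack; origin centre of underside. Leave alone.
- forceps: Steel forceps, about 135 mm long, 6 mm high, lying right of the deck; origin at the middle, on the bench. Leave alone.
- slide_box: Blue slide box, 85 x 100 x 35 mm, right of the shelf; origin centre of underside. Leave alone.
- beaker: Glass beaker, 66 mm across, 85 mm high, right of the shelf; origin centre of underside. Leave alone.
- objective: Steel microscope objective standing on end, 32 mm across, 48 mm high, right of the shelf; origin centre of underside. Leave alone.
Things that resemble listed ones, but are neither listed nor needed, are in the scene too. Leave any green or yellow look-alike of the tray_top alone.

How it is judged:
On the way, in this order (a step that is already met when the one before it is completed fails the run):
1. the tray is in the channel and pressed against the stop with 4 N or more for 0.2 s (x of tray_top in the frame of loader between 0.1 and 0.135 m and y of tray_top in the frame of loader between -0.006 and 0.006 m and z of tray_top in the frame of loader below 0.0375 m and angle between the x axis of tray_top and the x axis of loader, either way round below 0.09 rad and contact force between tray_top and stop above 4 N), for 0.2 s.
2. the clip is swung over the tray (beyond 1.3 rad) (x of tray_top in the frame of loader between 0.1 and 0.135 m and y of tray_top in the frame of loader between -0.006 and 0.006 m and z of tray_top in the frame of loader below 0.0375 m and angle between the x axis of tray_top and the x axis of loader, either way round below 0.09 rad and value of joint clip above 1.3 rad), for 0.2 s.
At the end, for the whole second after the job is handed in: The top tray lies at rest flat on the deck between the rails (within 6 mm of the middle, 5 degrees), its leading end touching the stop's pad (contact force above 0.05 N), and the clip stands across it at 1.3 rad or more, let go (all of step 2 and contact force between tray_top and stop above 0.05 N and linear speed of tray_top below 0.01 m/s and angular speed of tray_top below 0.1 rad/s).
It fails at once if one of the lower trays shifted more than 4 mm (distance of any of tray_middle, tray_bottom from where it was at the start of the episode above 0.004 m).
It fails at once if the top tray lifted more than 6 mm or tipped more than 8 degrees (z of tray_top in the frame of loader above 0.042 m or angle between tray_top's own z axis and vertical above 0.14 rad).
It fails at once if tray pressed on the stop with more than 15 N (contact force between tray_top and stop above 15 N).
It fails at once if another thing moved more than 15 mm (distance of any of dropper, dish, jar, forceps, slide_box, beaker, objective from where it was at the start of the episode above 0.015 m).
It also fails if it takes over 58 s, if anything falls off the work surface, if the arm or the gripper's body presses on something with over 40 N, if the wrist force passes 120 N, or if a joint passes its speed limit or range.

## Robot

A 7-joint arm with a two-finger parallel gripper is mounted at the origin on the work surface. World frame = base frame: x ahead of the robot, y to its left, z up, the work surface at z = 0. Lengths are in m, angles in rad, forces in N, time in s.
With the tool pointing down it reaches from about 0.425 to 0.875 m from the base axis. Payload 4.7 kg.
Tool frame: the origin (TCP) lies midway between the tips of the shut fingers; the grasp point (between the pads) lies 19 mm behind it; z points along the fingers, y is the line along which they close (so a half turn about z gives the same grasp; the last joint's range is limited). The gripper opens to 87 mm and grips with 3 to 60 N. Pads are 19 mm wide; open, the fingers measure 117 mm over their backs; the gripper's body (75 mm by 190 mm) begins 51 mm behind the grasp point.
Start: joints at [1.313, 0.321, -0.07, 1.45, 0.023, 1.371, -0.057], TCP at [0.174, -0.626, 0.223] pointing down, gripper open.
Joint ranges: [-2.86, 2.86], [-0.3, 2.09], [-1.38, 1.24], [0.06, 2.45], [-1.56, 4.7], [0.09, 2.05], [-2.69, 2.69]. Speed limits (rad/s): [2.57, 2.57, 3.14, 3.14, 3.14, 3.14, 3.14].

## Interface

Orientations are given as a unit quaternion [w, x, y, z].
In Python, from bench import * gives the robot as it stands.
- The arm moves only by the shell command python3 -m handwheel 'ROWS' [FORCE]. ROWS is JSON, a list of rows, each a list of 3 entries, a list of its own where there are three numbers: the shift along the world's x, y, z in mm, then the turn, a rotation vector about the world's x, y, z in degrees, then the finger opening in mm, from 0 to 87. A call has 1 to 10 rows; each row shifts and turns the commanded pose from where the row before left it; what a row does not reach is not made up. A row lasts 1/8 s, in which the tool goes at most 62.5 mm and 10.7 degrees, less where a joint would pass 70% of its speed; a pose out of reach is approached as far as the arm can. A call with a gripper value outside its range is refused whole. The fingers move at their own pace and stop on an object; FORCE is the grip in N (left out, the last holds). Time passes only in rows, so rows that do not move let the fingers close. It gives the time, the measured TCP pose, the force, the opening and the grip force at its end, in the units of the state.
- observe(): the state, without advancing time (a new reading comes with each control period).
- capture(name): name is "scene" or "top" or "wrist"; returns a dict with "img" (480x640x3 uint8, red, green, blue), "range_z" (480x640 float32, m along the optical axis (not along the pixel's ray), 0 where there is no reading), "intrinsics" (3x3 intrinsics, pixels), "rvec" (rotation vector, rad) and "tvec" (3), from world to camera coordinates, as OpenCV has them; the wrist camera has in their place "mount" (4x4, takes a point from camera to tool coordinates, whose origin is the TCP and whose axes are the flange's). Camera axes: x right, y down, z forward; pixel columns grow to the right and rows downward; lengths in m; the calibration is good to about 2 mm. The wrist camera is an equidistant fisheye: a pixel r from the principal point sees the ray r / f radians off the axis. A picture is of the moment at which its call begins: read the wrist's pose just before it.
- sign_off(): hands the job in; it is judged then, once.
The state is a dict: "clock": time; "joint_positions": joint angles; "qd": joint speeds; "tau": joint torques, N m; "ee_pos": TCP position; "eef_rot": TCP orientation; "contact_force": force on the tool from outside, world axes, zero at the start; "moment": the same for the moment, N m; "opening": finger opening in m; "gripper_force": force on a finger pad.
Only numpy, scipy, OpenCV 4.12 (cv2) and the standard library are available. Lean on these libraries where they do the work, as an engineer would, in place of code of your own. Each camera call takes 0.05 s, during which the arm holds its last target. There are 200 camera calls.

## Working session

There is one attempt and no reset: what is moved stays moved. The work goes in short steps, Python scripts to look and compute and a shell command to move; the robot and the scene stay as the last step left them, time stands still between calls to the robot, and variables do not carry over. Pictures are saved under pics/ and viewed, at most 10 in all, crops included, and the job is handed in when it is done.

```bash
mkdir -p pics; cat > h.py <<'E'
from bench import *
import numpy as np, cv2
def load(n):
    return dict(np.load(f'{n}.npz'))
def snap(n,f):
    c=capture(n); np.savez(f'{f}.npz',**c); cv2.imwrite(f'pics/{f}.png',c['img'][:,:,::-1]); return c
def pix2w(c,u,v,z=None):
    K=c['intrinsics'];R=cv2.Rodrigues(c['rvec'])[0];t=c['tvec'].ravel()
    d=R.T@np.linalg.inv(K)@[u,v,1]; o=-R.T@t
    if z is None: s=np.median(c['range_z'][int(v)-1:int(v)+2,int(u)-1:int(u)+2])
    else: s=(z-o[2])/d[2]
    return o+s*d
E
python3 - <<'E'
from h import *
for n in('top','scene'):
    c=snap(n,n+'0'); print(n,c['intrinsics'].tolist(),c['rvec'].ravel(),c['tvec'].ravel())
print(observe())
E
```

```text
top [[480.5192460078856, 0.0, 321.81575206411617], [0.0, 480.5192460078856, 239.34583148043382], [0.0, 0.0, 1.0]] [ 2.17097399 -2.13370199  0.16897545] [-0.12967514  0.57793287  0.92951354]
scene [[561.7652957110176, 0.0, 317.49499174516586], [0.0, 561.7652957110176, 241.4696397443463], [0.0, 0.0, 1.0]] [ 1.86294031  1.28153309 -0.70212087] [-0.0843571  -0.25011239  1.47415795]
{'clock': 0.1, 'joint_positions': array([ 1.31310192,  0.32174525, -0.07007985,  1.4515068 ,  0.02256348,
        1.37082819, -0.05691614]), 'qd': array([-5.86303991e-04, -2.48012292e-03, -1.59124096e-03, -1.88273666e-03,
        1.19841073e-03, -6.54367877e-05,  4.40857943e-04]), 'tau': array([ 7.46634464e-05, -4.92571235e+01, -4.05735746e-01, -3.13398421e+01,
       -6.40459196e-02,  3.94616753e-02,  5.79726816e-05]), 'ee_pos': array([ 0.17433189, -0.62568154,  0.2215964 ]), 'eef_rot': array([-8.38371080e-04,  9.90779902e-01,  1.35478641e-01, -1.44124206e-04]), 'contact_force': array([ 0.15248924, -0.4547751 ,  0.79224701]), 'moment': array([ 0.01487457, -0.02687125,  0.04531511]), 'gripper_force': 0.0, 'opening': 0.08717128526002901}
```

View pics/top0.png

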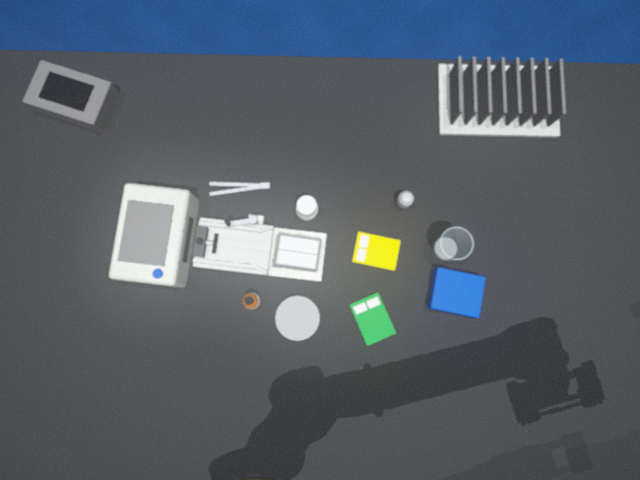

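View pics/scene0.png

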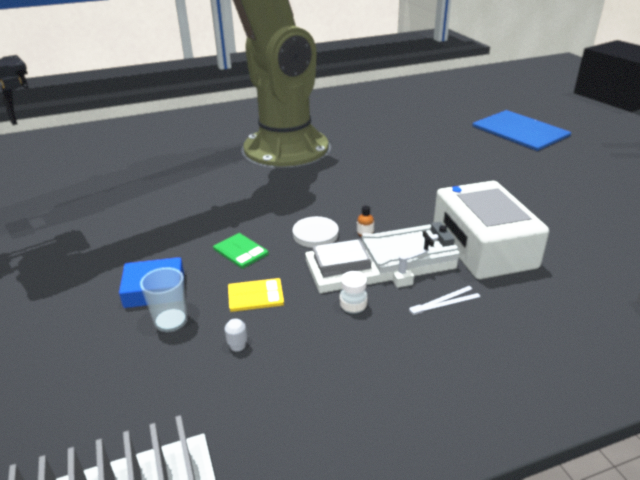

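```bash
python3 - <<'E'
from h import *
c=load('top0'); im=c['img'][195:307,188:338]
im=cv2.resize(im,None,fx=5.3,fy=5.3,interpolation=cv2.INTER_CUBIC)[:,:,::-1]
cv2.imwrite('pics/crop0.png',im); print(im.shape)
E
```

```text
(594, 795, 3)
```

View pics/crop0.png

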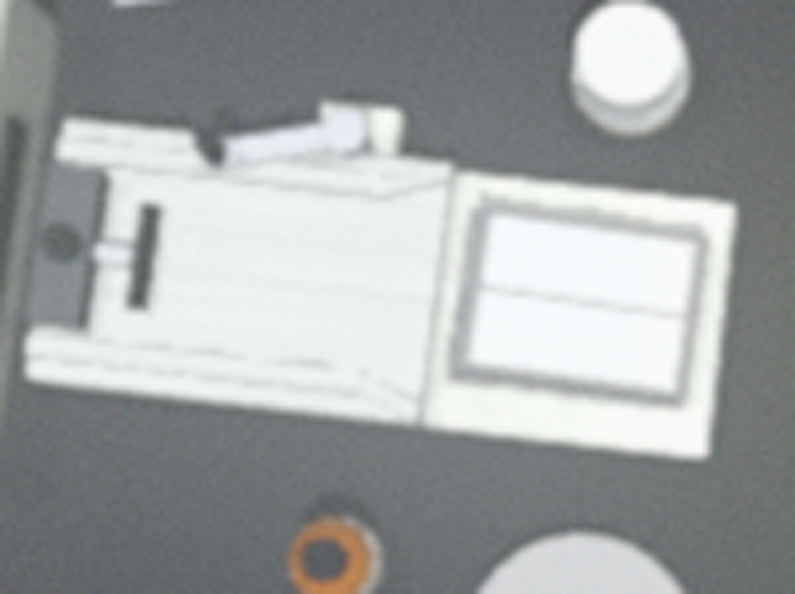

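```bash
python3 - <<'E'
from h import *
c=load('top0')
def P(x,y,z): return pix2w(c,x/5.3+188,y/5.3+195,z)
names={'baseR':(737,203,.02),'baseL':(708,458,.02),'mouthR':(452,165,.037),'mouthL':(420,420,.037),
't1':(476,203,.044),'t2':(709,227,.044),'t3':(686,407,.044),'t4':(448,380,.044),'stopR':(103,170,.053),'stopL':(87,330,.053),
'padR':(159,205,.046),'padL':(147,308,.046),'pivot':(343,130,.05),'pintop':(208,133,.0735),'pinbase':(216,150,.0495),'jar':(629,53,.058),'drop':(325,558,.062)}
W={k:P(*v) for k,v in names.items()}
for k in W: print(k,W[k].round(4), 'depth z', pix2w(c,names[k][0]/5.3+188,names[k][1]/5.3+195)[2].round(4))
# loader frame fit: base corners + mouth corners + stop corners
src=np.array([[-50,-50],[-50,50],[55,-50],[55,50],[184,-30],[184,30]])/1000.
dst=np.array([W[k][:2] for k in('baseR','baseL','mouthR','mouthL','stopR','stopL')])
print(np.linalg.norm(dst[0]-dst[1]),np.linalg.norm(dst[2]-dst[3]),np.linalg.norm(dst[0]-dst[2]))
def fit(s,d):
    ms,md=s.mean(0),d.mean(0);U,S,V=np.linalg.svd((s-ms).T@(d-md));R=(U@V).T
    return R,md-R@ms
R,t=fit(src,dst); print('yaw',np.degrees(np.arctan2(R[1,0],R[0,0])),'t',t); print('res',((src@R.T+t-dst)*1000).round(1).tolist())
for k in W: print(k,((R.T@(W[k][:2]-t))*1000).round(1))
np.savez('loader.npz',R=R,t=t)
T=np.array([W[k][:2] for k in('t1','t2','t3','t4')]);print('tray c',(R.T@(T.mean(0)-t))*1000, T.mean(0))
d=(T[0]-T[1])+(T[3]-T[2]);print('tray yaw rel',np.degrees(np.arctan2(*(R.T@d)[::-1])),[np.linalg.norm(T[i]-T[i-1]).round(4) for i in range(4)])
E
```

```text
baseR [ 0.5962 -0.1306  0.02  ] depth z 0.0003
baseL [ 0.4965 -0.1209  0.02  ] depth z 0.0022
mouthR [ 0.6063 -0.0203  0.037 ] depth z 0.0003
mouthL [ 0.508  -0.0112  0.037 ] depth z 0.02
t1 [ 0.5906 -0.0305  0.044 ] depth z 0.0204
t2 [ 0.583  -0.1195  0.044 ] depth z 0.0211
t3 [ 0.5142 -0.1119  0.044 ] depth z 0.021
t4 [ 0.5228 -0.0219  0.044 ] depth z 0.0219
stopR [0.5992 0.1098 0.053 ] depth z 0.0412
stopL [0.5384 0.1127 0.053 ] depth z 0.0359
padR [0.5873 0.0896 0.046 ] depth z 0.0349
padL [0.5479 0.0922 0.046 ] depth z 0.036
pivot [0.6168 0.0203 0.05  ] depth z 0.054
pintop [0.6104 0.0671 0.0735] depth z 0.0708
pinbase [0.6083 0.0683 0.0495] depth z 0.0687
jar [ 0.6471 -0.0879  0.058 ] depth z 0.0582
drop [0.4551 0.0194 0.062 ] depth z 0.0611
0.10024866976726776 0.09873680268362989 0.11076488626109347
yaw 84.6640449471182 t [ 0.55157997 -0.07277359]
res [[0.5, 3.4], [0.7, 2.9], [0.2, -2.4], [-1.1, -2.2], [-0.6, -2.2], [0.4, 0.5]]
baseR [-53.4 -49.8]
baseL [-53.   50.4]
mouthR [ 57.4 -49.6]
mouthL [57.3 49.1]
t1 [ 45.7 -34.9]
t2 [-43.6 -35.6]
t3 [-42.5  33.6]
t4 [47.9 33.4]
stopR [186.2 -30.4]
stopL [183.5  30.4]
padR [165.  -20.5]
padL [163.9  19. ]
pivot [ 98.8 -56.3]
pintop [144.7 -45.6]
pinbase [145.7 -43.3]
jar [ -6.2 -96.5]
drop [ 82.8 104.6]
tray c [ 1.89669341 -0.87850784] [ 0.55263105 -0.07096681]
tray yaw rel 0.14732667236337682 [np.float64(0.0683), np.float64(0.0893), np.float64(0.0692), np.float64(0.0904)]
```

```bash
cat >> h.py <<'E'
from scipy.spatial.transform import Rotation as Rn
def L(): d=np.load('loader.npz'); return d['R'],d['t']
def toW(x,y): R,t=L(); return R@(np.array([x,y])/1000)+t
def toL(p): R,t=L(); return R.T@(np.array(p)[:2]-t)*1000
def st():
    s=observe(); q=s['eef_rot']; M=Rn.from_quat([q[1],q[2],q[3],q[0]]).as_matrix(); R,t=L()
    yl=np.degrees(np.arctan2(R[1,0],R[0,0])); ty=np.degrees(np.arctan2(M[1,0],M[0,0]))
    f=s['contact_force']; print('t',round(s['clock'],2),'W',(s['ee_pos']*1000).round(1),'L',toL(s['ee_pos']).round(1),'toolx yaw-L',round(ty-yl,2),'tilt',(M[:2,2]*57.3).round(2),'F L',(R.T@f[:2]).round(2),round(f[2],2),'op',round(s['opening']*1000,1)); return s,M
E
python3 - <<'E'
from h import *
dst=np.array([[.5962,-.1306],[.4965,-.1209],[.6063,-.0203],[.508,-.0112],[.5992,.1098],[.5384,.1127]])
src=np.array([[-55,-50],[-55,50],[55,-50],[55,50],[184,-30],[184,30]])/1000.
ms,md=src.mean(0),dst.mean(0);U,S,V=np.linalg.svd((src-ms).T@(dst-md));R=(U@V).T;t=md-R@ms
print(((src@R.T+t-dst)*1000).round(1).tolist(),t,np.degrees(np.arctan2(R[1,0],R[0,0])))
np.savez('loader.npz',R=R,t=t)
st(); print(toW(-85,0),toW(-70,0),toW(30,0)); print(toL([.55263105,-.07096681]),toL([.5873,.0896]),toL([.5479,.0922]),toL([.6168,.0203]),toL([.6104,.0671]))
E
```

```text
[[0.2, 0.0], [0.3, -0.4], [0.3, -0.7], [-0.9, -0.5], [-0.5, -0.5], [0.6, 2.1]] [ 0.5517275  -0.07115068] 84.66206403954871
t 0.1 W [ 174.3 -625.7  221.6] L [-587.2  324.2] toolx yaw-L -69.09 tilt [-0.03  0.09] F L [-0.44 -0.19] 0.79 op 87.2
[ 0.54381997 -0.15578207] [ 0.54521541 -0.14084712] [ 0.5545184  -0.04128078]
[ 0.26713311 -0.88252296] [163.36286335 -20.46361958] [162.28621214  19.00739285] [ 97.10777562 -56.28265572] [143.10942803 -45.55661377]
```

```bash
python3 -m handwheel '[[[34,43,0],[0,0,6.9],25],[[34,43,0],[0,0,6.9],25],[[34,43,0],[0,0,6.9],25],[[34,43,0],[0,0,6.9],25],[[34,43,0],[0,0,6.9],25],[[34,43,0],[0,0,6.9],25],[[34,43,0],[0,0,6.9],25],[[34,43,0],[0,0,6.9],25],[[34,43,-10],[0,0,6.9],25],[[34,43,-10],[0,0,6.9],25]]' 10
python3 -m handwheel '[[[20,25,-15],[0,0,0],25],[[0,0,0],[0,0,0],25]]'
python3 -c "
from h import *
st(); c=snap('wrist','w0'); print(c['mount'],c['intrinsics']); snap('top','top1')"
```

```text
clock: 1.35
ee_pos: [0.5152, -0.1948, 0.2022]
eef_rot: [0.0, 0.739, 0.674, -0.0]
contact_force: [0.3, -1.4, 0.2]
opening: 0.0251
gripper_force: 0.0
clock: 1.6
ee_pos: [0.5349, -0.1675, 0.186]
eef_rot: [-0.002, 0.738, 0.675, 0.0]
contact_force: [-0.5, 0.2, 1.1]
opening: 0.0251
gripper_force: 0.0
t 1.6 W [ 534.9 -167.5  186. ] L [-97.5   7.8] toolx yaw-L 0.24 tilt [-0.12  0.15] F L [0.15 0.56] 1.09 op 25.1
[[-4.31111849e-04 -9.67771125e-01 -2.51831022e-01  6.78664395e-02]
 [ 9.99999902e-01 -4.42808733e-04 -1.02223353e-05  5.51736416e-04]
 [-1.01620095e-04 -2.51831001e-01  9.67771221e-01 -1.62719864e-01]
 [ 0.00000000e+00  0.00000000e+00  0.00000000e+00  1.00000000e+00]] [[371.64829954   0.         320.61373907]
 [  0.         371.64829954 239.19021922]
 [  0.           0.           1.        ]]
```

View pics/w0.png

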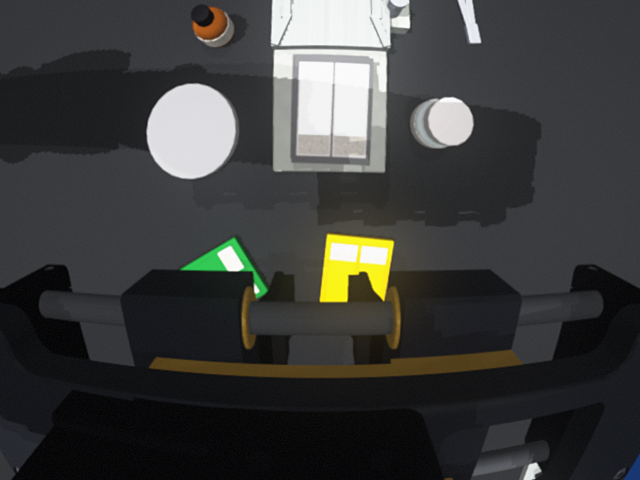

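```bash
cat >> h.py <<'E'
def wpix(c,s,u,v,z):
    K=c['intrinsics'];x=(u-K[0,2])/K[0,0];y=(v-K[1,2])/K[1,1];th=np.hypot(x,y)
    d=np.array([x/th*np.sin(th),y/th*np.sin(th),np.cos(th)]);q=s['eef_rot'];M=Rn.from_quat([q[1],q[2],q[3],q[0]]).as_matrix()
    o=M@c['mount'][:3,3]+s['ee_pos'];d=M@c['mount'][:3,:3]@d;return o+d*(z-o[2])/d[2]
E
python3 - <<'E'
from h import *
c=load('w0'); im=cv2.resize(c['img'][40:185,260:400],None,fx=4,fy=4,interpolation=cv2.INTER_CUBIC)[:,:,::-1]
cv2.imwrite('pics/w0c.png',im)
E
```

```text
(no output)
```

View pics/w0c.png

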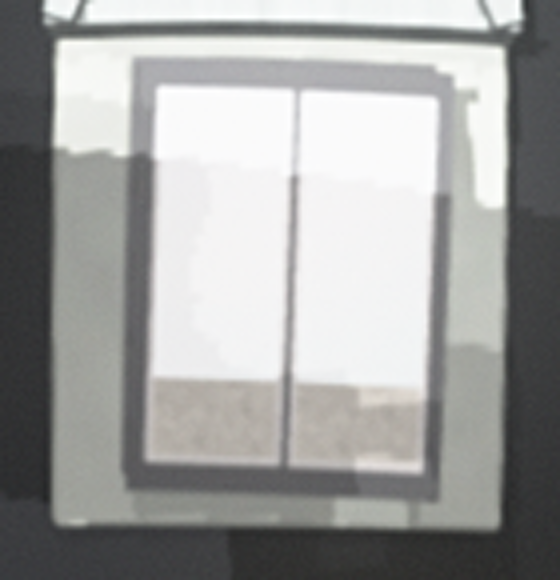

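```bash
python3 - <<'E'
from h import *
c=load('w0'); s,M=st()
P={k:toL(wpix(c,s,u/4+260,v/4+40,z)) for k,(u,v,z) in {'FL':(135,60,.044),'FR':(452,76,.044),'RR':(438,490,.044),'RL':(125,480,.044),'bRL':(52,525,.02),'bRR':(500,528,.02),'bFL':(55,38,.02),'bFR':(508,45,.02)}.items()}
for k in P: print(k,P[k].round(1))
T=np.array([P[k] for k in('FL','FR','RR','RL')]);print(T.mean(0)); d=T[0]-T[3]+T[1]-T[2];e=T[0]-T[1]+T[3]-T[2]
print('yaw',np.degrees(np.arctan2(d[1],d[0])),np.degrees(np.arctan2(-e[0],e[1])))
E
```

```text
t 1.7 W [ 533.9 -171.7  187.2] L [-101.8    8.4] toolx yaw-L -0.09 tilt [-0.07 -0.01] F L [-0.89  0.04] -0.16 op 25.2
FL [41.6 29.6]
FR [ 38.7 -35.1]
RR [-48.4 -32.3]
RL [-46.5  31.9]
bRL [-57.3  50.3]
bRR [-57.8 -49.6]
bFL [53.3 49.1]
bFR [ 52.4 -51.2]
[-3.66667327 -1.49361721]
yaw -1.6818802553985723 -2.154695423661382
```

```bash
python3 -m handwheel '[[[6,13,-30],[0,0,0],28],[[6,13,-30],[0,0,0],28],[[0,0,-30],[0,0,0],28],[[0,0,-30],[0,0,0],28],[[0,0,0],[0,0,0],28],[[0,0,0],[0,0,0],28],[[0,0,0],[0,0,0],28]]'
python3 -c "
from h import *
st()"
```

```text
clock: 2.58
ee_pos: [0.5476, -0.146, 0.0694]
eef_rot: [0.001, 0.74, 0.673, 0.001]
contact_force: [-0.2, 0.0, 0.7]
opening: 0.028
gripper_force: 0.0
t 2.58 W [ 547.6 -146.    69.4] L [-74.9  -2.8] toolx yaw-L -0.13 tilt [ 0.16 -0.08] F L [0.   0.16] 0.7 op 28.0
```

```bash
python3 -m handwheel '[[[-1,0,-10],[0,0,0],28],[[0,0,-10],[0,0,0],28],[[0,0,-9],[0,0,0],28],[[0,0,0],[0,0,0],28],[[0,0,0],[0,0,0],28],[[0,0,0],[0,0,0],28]]'
python3 -c "
from h import *
st(); snap('wrist','w1')
st()"
```

```text
clock: 3.32
ee_pos: [0.5458, -0.1452, 0.0389]
eef_rot: [0.0, 0.74, 0.673, 0.0]
contact_force: [-0.0, 1.0, 0.3]
opening: 0.0283
gripper_force: 0.0
t 3.33 W [ 545.8 -145.2   38.9] L [-74.2  -1. ] toolx yaw-L -0.08 tilt [ 0.04 -0.01] F L [1.04 0.1 ] 0.31 op 28.3
t 3.38 W [ 545.8 -145.2   38.9] L [-74.3  -1. ] toolx yaw-L -0.09 tilt [ 0.04 -0.02] F L [ 0.01 -0.91] -0.79 op 27.7
```

View pics/w1.png

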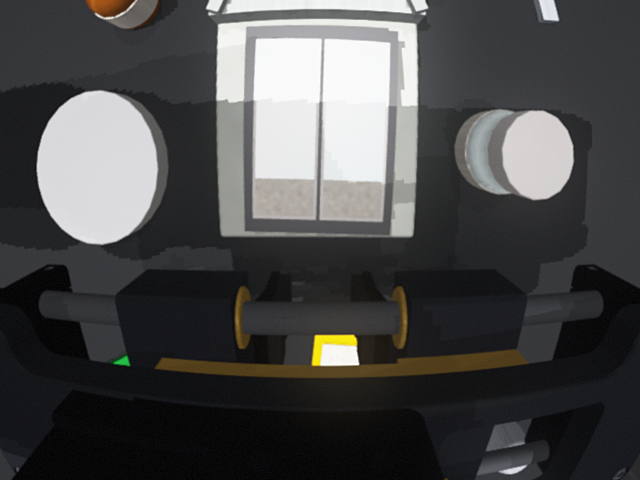

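```bash
python3 -m handwheel '[[[0.3,3,0],[0,0,0],28],[[0.3,3,0],[0,0,0],28],[[0.3,3,0],[0,0,0],28],[[0.3,3,0],[0,0,0],28],[[0.3,3,0],[0,0,0],28],[[0.3,3,0],[0,0,0],28],[[0.3,3,0],[0,0,0],28],[[0.2,3,0],[0,0,0],28],[[0.2,3,0],[0,0,0],28],[[0.2,3,0],[0,0,0],28]]'
python3 -c "
from h import *
st()"
python3 -m handwheel '[[[0.3,3,0],[0,0,0],28],[[0.3,3,0],[0,0,0],28],[[0.3,3,0],[0,0,0],28],[[0.3,3,0],[0,0,0],28],[[0,0,0],[0,0,0],28]]'
python3 -c "
from h import *
st(); snap('wrist','w2')
st()"
```

```text
clock: 4.62
ee_pos: [0.5481, -0.1151, 0.0386]
eef_rot: [0.0, 0.74, 0.673, -0.0]
contact_force: [-0.1, -1.0, 0.3]
opening: 0.0282
gripper_force: 0.6
t 4.62 W [ 548.1 -115.1   38.6] L [-44.1  -0.5] toolx yaw-L -0.09 tilt [-0.   -0.01] F L [-1.04 -0.01] 0.32 op 28.2
clock: 5.25
ee_pos: [0.5494, -0.1025, 0.0386]
eef_rot: [-0.0, 0.74, 0.673, 0.0]
contact_force: [0.1, 0.2, -0.1]
opening: 0.0283
gripper_force: 0.0
t 5.25 W [ 549.4 -102.5   38.6] L [-31.4  -0.6] toolx yaw-L -0.06 tilt [0.01 0.03] F L [ 0.17 -0.08] -0.07 op 28.3
t 5.3 W [ 549.4 -102.5   38.6] L [-31.5  -0.6] toolx yaw-L -0.06 tilt [0.01 0.03] F L [0.58 0.08] -0.13 op 28.1
```

View pics/w2.png

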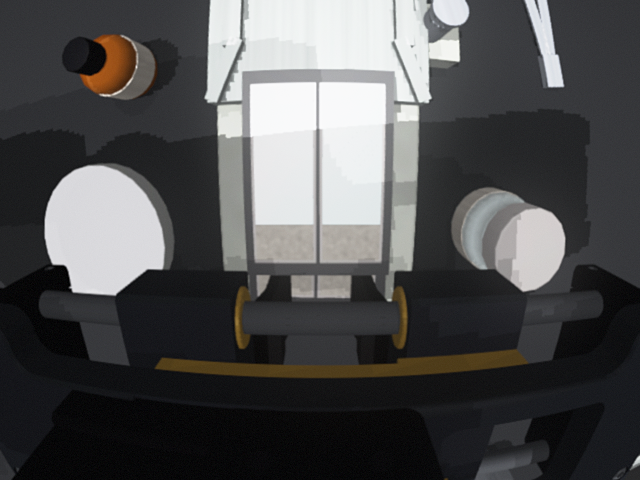

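```bash
python3 -m handwheel '[[[0.4,4,0],[0,0,0],28],[[0.4,4,0],[0,0,0],28],[[0.4,4,0],[0,0,0],28],[[0.4,4,0],[0,0,0],28],[[0.4,4,0],[0,0,0],28],[[0.4,4,0],[0,0,0],28],[[0.4,4,0],[0,0,0],28],[[0.4,4,0],[0,0,0],28],[[0.4,4,0],[0,0,0],28],[[0.4,4,0],[0,0,0],28]]'
python3 -c "
from h import *
st()"
python3 -m handwheel '[[[0.3,4,0],[0,0,0],28],[[0.4,4,0],[0,0,0],28],[[0.4,4,0],[0,0,0],28],[[0.3,4,0],[0,0,0],28],[[0.4,4,0],[0,0,0],28],[[0.4,4,0],[0,0,0],28],[[0.3,4,0],[0,0,0],28],[[0.4,4,0],[0,0,0],28],[[0.3,4,0],[0,0,0],28],[[0,0,0],[0,0,0],28]]'
python3 -c "
from h import *
st(); snap('wrist','w3'); snap('top','top3')
st()"
```

```text
clock: 6.55
ee_pos: [0.5535, -0.0631, 0.0387]
eef_rot: [0.0, 0.74, 0.673, 0.0]
contact_force: [-0.6, -2.3, 1.2]
opening: 0.0282
gripper_force: 0.7
t 6.55 W [553.5 -63.1  38.7] L [ 8.2 -1. ] toolx yaw-L -0.1 tilt [ 0.02 -0.01] F L [-2.33  0.34] 1.15 op 28.2
clock: 7.8
ee_pos: [0.5567, -0.0264, 0.0387]
eef_rot: [-0.0, 0.74, 0.673, 0.0]
contact_force: [-0.7, -0.4, -0.6]
opening: 0.0281
gripper_force: 0.0
t 7.8 W [556.7 -26.4  38.7] L [45.  -0.8] toolx yaw-L -0.04 tilt [0.02 0.03] F L [-0.47  0.69] -0.55 op 28.1
t 7.9 W [556.7 -26.8  38.7] L [44.6 -0.8] toolx yaw-L -0.07 tilt [0.02 0.02] F L [-0.18 -0.71] -0.69 op 28.2
```

View pics/w3.png

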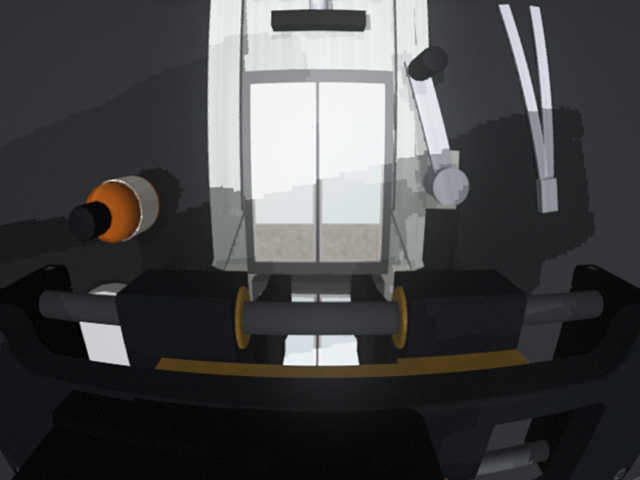

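```bash
python3 - <<'E'
from h import *
c=load('w3'); s,M=st()
for z in(.035,.043,.048): print(z,toL(wpix(c,s,319,72,z)).round(1),toL(wpix(c,s,319,31,z)).round(1),toL(wpix(c,s,319,274,z)).round(1))
E
```

```text
t 7.9 W [556.7 -26.8  38.7] L [44.6 -0.8] toolx yaw-L -0.07 tilt [0.02 0.02] F L [-0.18 -0.71] -0.69 op 28.2
0.035 [145.4  -0.8] [165.   -0.9] [52.1 -0.6]
0.043 [143.8  -0.9] [162.5  -0.9] [55.  -0.7]
0.048 [142.8  -0.9] [160.9  -0.9] [56.8 -0.7]
```

```bash
python3 -m handwheel '[[[0.2,2,0],[0,0,0],28],[[0.2,2,0],[0,0,0],28],[[0.2,2,0],[0,0,0],28],[[0.2,2,0],[0,0,0],28],[[0.2,2,0],[0,0,0],28],[[0.2,2,0],[0,0,0],28],[[0.1,1,0],[0,0,0],28],[[0.1,1,0],[0,0,0],28],[[0,0,0],[0,0,0],28],[[0,0,0],[0,0,0],28]]'
python3 -c "
from h import *
st(); snap('wrist','w4');s,M=st();snap('wrist','w5');st()"
for i in 1 2; do :; done
```

```text
clock: 9.15
ee_pos: [0.558, -0.013, 0.0386]
eef_rot: [-0.0, 0.74, 0.673, 0.0]
contact_force: [0.4, -0.2, 1.4]
opening: 0.0279
gripper_force: 0.5
t 9.15 W [558.  -13.   38.6] L [58.5 -0.8] toolx yaw-L -0.09 tilt [0.01 0.01] F L [-0.2  -0.46] 1.4 op 27.9
t 9.2 W [558.  -13.1  38.6] L [58.4 -0.8] toolx yaw-L -0.09 tilt [0.01 0.01] F L [-0.71  0.14] 1.84 op 28.3
t 9.25 W [558.  -13.1  38.6] L [58.4 -0.9] toolx yaw-L -0.09 tilt [0.01 0.01] F L [-0.65  0.05] 1.32 op 28.4
```

```bash
R='[[0.1,1,0],[0,0,0],28]'
python3 -m handwheel '[[[0.1,1,0],[0,0,0],28],[[0.1,1,0],[0,0,0],28],[[0,0,0],[0,0,0],28]]' | grep -E 'pos|contact'
python3 -m handwheel '[[[0.1,1,0],[0,0,0],28],[[0,0,0],[0,0,0],28]]' | grep -E 'pos|contact'
python3 -m handwheel '[[[0.1,1,0],[0,0,0],28],[[0,0,0],[0,0,0],28]]' | grep -E 'pos|contact'
```

```text
ee_pos: [0.5582, -0.011, 0.0386]
contact_force: [-0.4, -1.5, 0.2]
ee_pos: [0.5583, -0.01, 0.0386]
contact_force: [0.1, -1.6, 0.3]
ee_pos: [0.5584, -0.009, 0.0386]
contact_force: [0.1, -1.8, 0.3]
```

```bash
python3 -m handwheel '[[[0.1,1,0],[0,0,0],28],[[0,0,0],[0,0,0],28]]' | grep -E 'pos|contact'
python3 -m handwheel '[[[0,0,0],[0,0,0],28]]' | grep -E 'pos|contact'
python3 -m handwheel '[[[0.1,1,0],[0,0,0],28],[[0,0,0],[0,0,0],28]]' | grep -E 'pos|contact'
```

```text
ee_pos: [0.5585, -0.008, 0.0386]
contact_force: [0.1, -0.8, 0.7]
ee_pos: [0.5585, -0.008, 0.0386]
contact_force: [-0.2, -0.5, 0.6]
ee_pos: [0.5586, -0.0071, 0.0386]
contact_force: [-0.4, -1.1, 1.8]
```

```bash
python3 -m handwheel '[[[0.1,1,0],[0,0,0],28],[[0,0,0],[0,0,0],28]]' | grep -E 'pos|contact'
python3 -m handwheel '[[[0.1,1,0],[0,0,0],28],[[0,0,0],[0,0,0],28]]' | grep -E 'pos|contact'
```

```text
ee_pos: [0.5587, -0.0063, 0.0386]
contact_force: [-0.0, -2.0, 0.7]
ee_pos: [0.5587, -0.0058, 0.0386]
contact_force: [0.2, -4.2, 1.3]
```

```bash
python3 -m handwheel '[[[0.1,1,0],[0,0,0],28],[[0,0,0],[0,0,0],28]]' | grep -E 'clock|pos|contact'
```

```text
clock: 11.5
ee_pos: [0.5587, -0.0052, 0.0386]
contact_force: [-1.3, -6.4, 1.8]
```

```bash
python3 -m handwheel '[[[0.1,0.7,0],[0,0,0],28],[[0,0,0],[0,0,0],28],[[0,0,0],[0,0,0],28]]' | grep -E 'clock|pos|contact'
python3 -m handwheel '[[[0,0,0],[0,0,0],28]]' | grep -E 'clock|pos|contact'
python3 -c "
from h import *
s,M=st(); c=snap('wrist','w6');
st(); c=snap('top','top4');st()"
```

```text
clock: 11.88
ee_pos: [0.5588, -0.005, 0.0386]
contact_force: [-0.7, -5.4, 0.8]
clock: 12.0
ee_pos: [0.5588, -0.005, 0.0386]
contact_force: [-0.7, -7.0, 2.4]
t 12.0 W [558.8  -5.   38.6] L [66.6 -0.9] toolx yaw-L -0.14 tilt [-0.03 -0.11] F L [-7.    0.09] 2.37 op 27.9
t 12.05 W [558.8  -5.   38.6] L [66.6 -0.9] toolx yaw-L -0.13 tilt [-0.03 -0.11] F L [-6.34  0.67] 1.68 op 28.1
t 12.1 W [558.8  -5.   38.6] L [66.5 -0.9] toolx yaw-L -0.14 tilt [-0.03 -0.11] F L [-6.55 -0.16] 1.58 op 28.0
```

```bash
python3 -m handwheel '[[[0.1,0.8,0],[0,0,0],28],[[0,0,0],[0,0,0],28],[[0,0,0],[0,0,0],28]]' | grep -E 'clock|pos|contact'
python3 -m handwheel '[[[0,0,0],[0,0,0],28]]' | grep -E 'clock|pos|contact'
python3 -m handwheel '[[[0,0,0],[0,0,0],28],[[0,0,0],[0,0,0],28]]' | grep -E 'clock|pos|contact'
```

```text
clock: 12.48
ee_pos: [0.5588, -0.0047, 0.0386]
contact_force: [-0.9, -6.6, 3.0]
clock: 12.6
ee_pos: [0.5588, -0.0047, 0.0385]
contact_force: [-2.9, -6.5, 2.7]
clock: 12.85
ee_pos: [0.5588, -0.0047, 0.0386]
contact_force: [-1.0, -6.2, 1.9]
```

```bash
python3 -m handwheel '[[[0.1,0.8,0],[0,0,0],28],[[0,0,0],[0,0,0],28],[[0,0,0],[0,0,0],28]]' | grep -E 'clock|pos|contact'
python3 -m handwheel '[[[0,0,0],[0,0,0],28],[[0,0,0],[0,0,0],28]]' | grep -E 'clock|pos|contact'
python3 -m handwheel '[[[0,0,0],[0,0,0],28]]' | grep -E 'clock|pos|contact'
```

```text
clock: 13.22
ee_pos: [0.5588, -0.0044, 0.0386]
contact_force: [-1.6, -7.5, 1.8]
clock: 13.48
ee_pos: [0.5589, -0.0045, 0.0386]
contact_force: [-1.5, -6.8, 2.5]
clock: 13.6
ee_pos: [0.5589, -0.0044, 0.0386]
contact_force: [-1.4, -7.7, 1.5]
```

```bash
python3 -m handwheel '[[[0,-0.5,0],[0,0,0],28],[[0,-0.5,0],[0,0,0],28],[[0,-0.5,0],[0,0,0],28],[[0,-0.5,0],[0,0,0],28],[[0,-0.5,0],[0,0,0],28],[[0,-0.5,0],[0,0,0],28],[[0,-0.5,0],[0,0,0],28],[[0,-0.5,0],[0,0,0],28],[[0,-0.5,0],[0,0,0],28],[[0,-0.5,0],[0,0,0],28]]' | grep -E 'clock|pos|contact'
python3 -m handwheel '[[[-0.1,-0.5,0],[0,0,0],28],[[0,-0.5,0],[0,0,0],28],[[0,-0.5,0],[0,0,0],28],[[0,-0.5,0],[0,0,0],28],[[0,-0.5,0],[0,0,0],28],[[0,-0.5,0],[0,0,0],28],[[0,-0.5,0],[0,0,0],28],[[0,-0.5,0],[0,0,0],28],[[0,-0.5,0],[0,0,0],28],[[0,-0.5,0],[0,0,0],28]]' | grep -E 'clock|pos|contact'
python3 -m handwheel '[[[-0.5,-3,0],[0,0,0],28],[[-0.5,-5,0],[0,0,0],28],[[-0.5,-5,0],[0,0,0],28],[[0,0,0],[0,0,0],28],[[0,0,0],[0,0,0],28]]' | grep -E 'clock|pos|contact'
python3 -c "
from h import *
s,M=st(); c=snap('wrist','w7'); 
cv2.imwrite('pics/w7c.png',cv2.resize(c['img'][0:300,180:480],None,fx=2,fy=2)[:,:,::-1]);st()"
```

```text
clock: 14.85
ee_pos: [0.5593, -0.0061, 0.0385]
contact_force: [0.6, -1.3, 0.2]
clock: 16.1
ee_pos: [0.5591, -0.0119, 0.0386]
contact_force: [0.3, 0.1, -0.4]
clock: 16.73
ee_pos: [0.5576, -0.0248, 0.0386]
contact_force: [-0.3, 0.3, -0.6]
t 16.73 W [557.6 -24.8  38.6] L [46.7 -1.5] toolx yaw-L -0.1 tilt [0.01 0.01] F L [0.23 0.37] -0.56 op 27.9
t 16.77 W [557.6 -24.7  38.6] L [46.8 -1.5] toolx yaw-L -0.08 tilt [0.01 0.01] F L [0.93 0.56] 0.4 op 27.9
```

View pics/w7c.png

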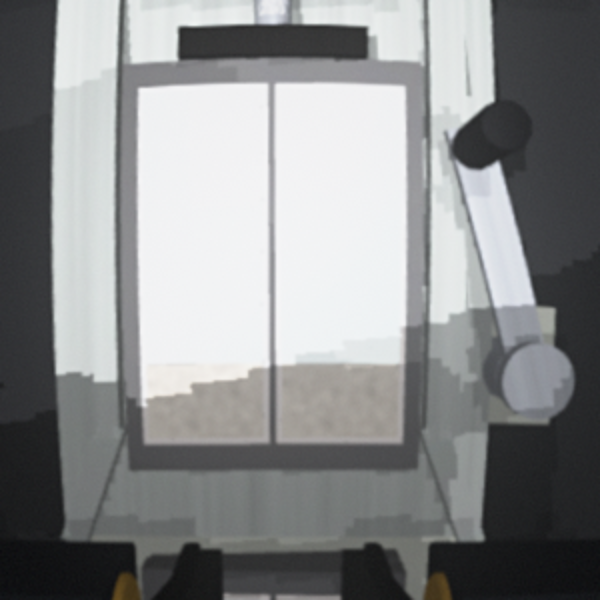

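```bash
python3 - <<'E'
from h import *
c=load('w7'); s,M=st()
for n,u,v,z in(('pintop',507,125,.0735),('pivot',540,380,.054),('trayFL',120,64,.043),('trayFR',424,64,.043),('pad',270,60,.045),('trayRR',418,468,.043),('trayRL',130,468,.043)):
    print(n,toL(wpix(c,s,180+u/2,v/2,z)).round(1))
p=toW(143,-44.5); print('to pin mm',(p-s['ee_pos'][:2])*1000, 'q',s['joint_positions'].round(2))
E
```

```text
t 16.77 W [557.6 -24.7  38.6] L [46.8 -1.5] toolx yaw-L -0.08 tilt [0.01 0.01] F L [0.93 0.56] 0.4 op 27.9
pintop [145.3 -41.8]
pivot [ 97.3 -55.8]
trayFL [165.7  32.4]
trayFR [165.3 -32.9]
pad [1.645e+02 1.000e-01]
trayRR [ 75.8 -32.5]
trayRL [75.9 31.5]
to pin mm [51.74351229 91.76715116] q [ 0.53  0.36 -0.61  1.86  0.24  1.   -0.29]
```

```bash
python3 -m handwheel '[[[0,0,40],[0,0,0],30],[[0,0,42],[0,0,0],30],[[10,18.5,0],[0,0,10.2],30],[[10,18.5,0],[0,0,10.2],30],[[10,18.5,0],[0,0,10.2],30],[[10,18.5,0],[0,0,10.2],30],[[10,18.5,0],[0,0,10.2],30],[[0,0,0],[0,0,0],30],[[0,0,0],[0,0,0],30],[[0,0,0],[0,0,0],30]]' | grep -E 'clock|pos|contact'
cat > pin.py <<'E'
from h import *
s,M=st(); c=snap('wrist','wp'); K=c['intrinsics']; v,u=np.mgrid[:480,:640]; x=(u-K[0,2])/K[0,0]; y=(v-K[1,2])/K[1,1]; th=np.hypot(x,y)+1e-9
d=np.stack([x/th*np.tan(th),y/th*np.tan(th),np.ones_like(x)],-1)*c['range_z'][...,None]
p=d@c['mount'][:3,:3].T+c['mount'][:3,3]; p=p@M.T+s['ee_pos']
R,t=L(); l=(p[...,:2]-t)@R*1000; z=p[...,2]*1000
def med(n,m): print(n,m.sum(), np.r_[np.median(l[m],0),np.median(z[m])].round(1) if m.any() else '')
ok=c['range_z']>0
reg=ok&(l[...,0]>60)&(l[...,0]<175)&(l[...,1]>-65)&(l[...,1]<25)
med('pintop',reg&(z>68)&(z<78)); med('pin',reg&(z>56)&(z<78)); med('cap',reg&(z>50)&(z<56)&(l[...,1]<-45))
m=reg&(z>68)&(z<78)
print(np.percentile(l[m],[5,95],axis=0) if m.any() else '')
E
python3 pin.py
```

```text
clock: 18.02
ee_pos: [0.6074, 0.0663, 0.1205]
contact_force: [-0.7, -0.4, 0.5]
t 18.02 W [607.4  66.3 120.5] L [142.  -42.6] toolx yaw-L 50.74 tilt [-0.01 -0.06] F L [-0.42  0.65] 0.48 op 30.3
pintop 244 [145.9 -40.8  73.9]
pin 316 [146.3 -40.   73.5]
cap 264 [118.2 -49.5  50.5]
[[141.599505   -45.1276818 ]
 [149.82488004 -36.83663732]]
```

```bash
python3 -m handwheel '[[[-0.8,2.1,-16],[0,0,0],30],[[0,0,-16],[0,0,0],30],[[0,0,-15],[0,0,0],30],[[0,0,-8],[0,0,0],30],[[0,0,-7],[0,0,0],30],[[0,0,0],[0,0,0],30],[[0,0,0],[0,0,0],30]]' | grep -E 'clock|pos|contact'
python3 - <<'E'
from h import *
s,M=st(); R,t=L()
p=s['ee_pos'][:2]
for i,a in enumerate(np.linspace(.25,1.68,17)[1:]):
    w=toW(95.5+50*np.cos(a),-55+50*np.sin(a)); print(i,round(a,2),((w-p)*1000).round(1)); p=w
E
```

```text
clock: 18.95
ee_pos: [0.6072, 0.0698, 0.059]
contact_force: [-0.5, -0.6, 0.4]
t 18.95 W [607.2  69.8  59. ] L [145.5 -42.1] toolx yaw-L 50.91 tilt [0.05 0.01] F L [-0.67  0.39] 0.43 op 30.3
0 0.34 [-4.  -2.5]
1 0.43 [-4.3 -1.3]
2 0.52 [-4.1 -1.7]
3 0.61 [-4. -2.]
4 0.7 [-3.8 -2.4]
5 0.79 [-3.6 -2.7]
6 0.88 [-3.3 -3. ]
7 0.96 [-3.  -3.3]
8 1.05 [-2.7 -3.5]
9 1.14 [-2.4 -3.8]
10 1.23 [-2. -4.]
11 1.32 [-1.7 -4.1]
12 1.41 [-1.3 -4.3]
13 1.5 [-0.9 -4.4]
14 1.59 [-0.5 -4.4]
15 1.68 [-0.1 -4.5]
```

```bash
python3 -m handwheel '[[[0,0,0],[0,0,0],18],[[0,0,0],[0,0,0],16],[[-4,-2.5,0],[0,0,0],16],[[-4.3,-1.3,0],[0,0,0],16],[[-4.1,-1.7,0],[0,0,0],16],[[-4,-2,0],[0,0,0],16],[[-3.8,-2.4,0],[0,0,0],16],[[-3.6,-2.7,0],[0,0,0],16],[[-3.3,-3,0],[0,0,0],16],[[0,0,0],[0,0,0],16]]' 5 | grep -E 'clock|pos|contact|open|grip'
python3 pin.py
```

```text
clock: 20.2
ee_pos: [0.5793, 0.0529, 0.0585]
contact_force: [0.2, 0.7, 0.3]
opening: 0.0161
gripper_force: 0.0
t 20.2 W [579.3  52.9  58.5] L [126.1 -16. ] toolx yaw-L 50.86 tilt [-0.03 -0.08] F L [ 0.72 -0.15] 0.33 op 16.1
pintop 674 [131.  -13.9  73.5]
pin 1216 [131.4 -13.6  69.5]
cap 296 [102.6 -48.8  52.6]
[[120.44660599 -18.11534576]
 [143.88980311   1.66209614]]
```

```bash
python3 -m handwheel '[[[-3,-3.3,0],[0,0,0],16],[[-2.7,-3.5,0],[0,0,0],16],[[-2.4,-3.8,0],[0,0,0],16],[[-2,-4,0],[0,0,0],16],[[-1.7,-4.1,0],[0,0,0],16],[[-1.3,-4.3,0],[0,0,0],16],[[-0.9,-4.4,0],[0,0,0],16],[[-0.5,-4.4,0],[0,0,0],16],[[0,0,0],[0,0,0],16],[[0,0,0],[0,0,0],16]]' | grep -E 'clock|pos|contact|open|grip'
python3 pin.py
```

```text
clock: 21.5
ee_pos: [0.5651, 0.0219, 0.0585]
contact_force: [0.5, 0.2, -0.8]
opening: 0.0157
gripper_force: 0.0
t 21.5 W [565.1  21.9  58.5] L [93.8 -4.7] toolx yaw-L 50.89 tilt [-0.01 -0.03] F L [ 0.27 -0.49] -0.76 op 15.7
pintop 675 [98.3 -2.4 73.5]
pin 1213 [99.  -2.  69.3]
cap 0 
[[ 88.23086623  -6.59007495]
 [111.62045558  12.93165108]]
```

```bash
python3 -m handwheel '[[[0,0,0],[0,0,0],26],[[0,0,0],[0,0,0],26],[[0,0,0],[0,0,0],26],[[0,0,20],[0,0,0],26],[[0,0,30],[0,0,0],26],[[0,0,40],[0,0,0],26],[[0,-30,30],[0,0,0],26],[[0,-40,0],[0,0,0],26],[[0,0,0],[0,0,0],26],[[0,0,0],[0,0,0],26]]' | grep -E 'clock|pos|contact|open|grip'
python3 pin.py
python3 -c "
from h import *
c=load('wp'); cv2.imwrite('pics/fin.png',cv2.resize(c['img'][0:300,100:500],None,fx=2,fy=2)[:,:,::-1])"
```

```text
clock: 22.8
ee_pos: [0.5653, -0.047, 0.1795]
contact_force: [0.5, 1.2, 0.0]
opening: 0.0258
gripper_force: 0.0
t 22.8 W [565.3 -47.  179.5] L [ 25.3 -11.3] toolx yaw-L 50.92 tilt [0.06 0.03] F L [ 1.21 -0.35] 0.02 op 25.8
pintop 158 [96.1 -4.4 74. ]
pin 209 [95.8 -4.3 73.6]
cap 315 [ 97.1 -54.2  54.9]
[[ 91.90382756  -8.71854024]
 [100.16965224  -0.49854588]]
```

View pics/fin.png

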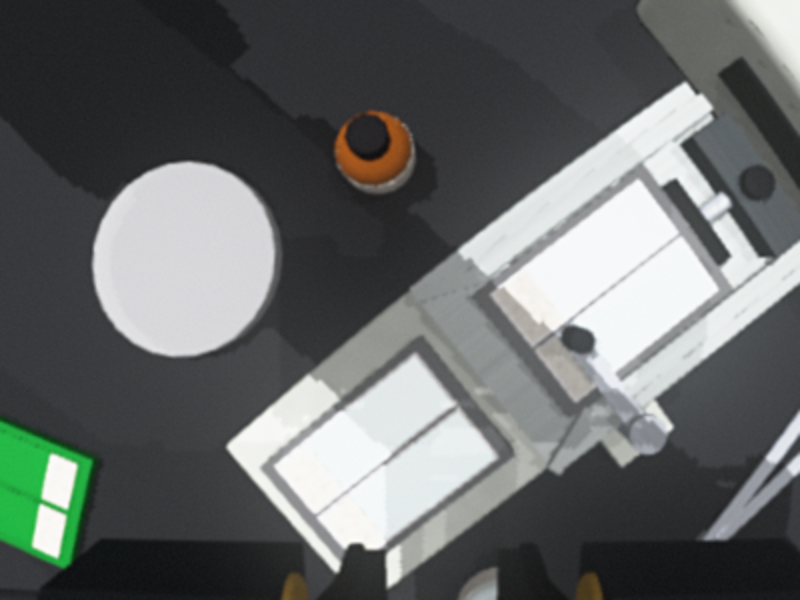

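```bash
python3 -c "
from bench import *
print(sign_off())"
```

```text
the job is handed in; nothing more can be done
None
```

The job is handed in: the top tray was pushed flat into the channel and pressed on the stop at about 7.5 N by the wrist force reading (target about 8 N). It was then eased off slowly and looks to be touching the pad, though the final contact force wasn't measured. The clip stands across it at about 1.55 rad, released, and the other things look undisturbed; the verdict was not shown.

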